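# Close the packed biscuit tin

## Robot

A 6-joint arm with a two-finger parallel gripper is mounted at the origin on a cart in front of the work surface, level with it; the furniture and walls round the work are solid. World frame = base frame: x ahead of the robot, y to its left, z up, the work surface at z = 0. Lengths are in mm, angles in rad, forces in N, time in s.
With the tool pointing down it reaches from about 400 to 925 mm from the base axis. Payload 12.5 kg.
Tool frame: the origin (TCP) lies on the centre line of the jaws, within the pads' length; the fingertips stand 22 mm ahead of it and the grasp point (between the pads) lies 3 mm ahead of it; z points along the fingers, y is the line along which they close (so a half turn about z gives the same grasp; the last joint's range is limited). The gripper opens to 95 mm and grips with 3 to 60 N. Pads are 20 mm wide; open, the fingers measure 119 mm over their backs; the gripper's body (75 mm by 180 mm) begins 59 mm behind the grasp point.
Start: joints at [1.168, 0.491, 1.559, -0, 1.092, -0.106], TCP at [182.771, 597.695, 236.661] pointing down, gripper open.
Joint ranges: [-3.1, 3.1], [-0.84, 2.19], [0.05, 2.79], [-1.13, 4.28], [0.06, 2.93], [-2.69, 2.69]. Speed limits (rad/s): [2.22, 2.22, 2.79, 3.14, 3.14, 3.14].

## Interface

Orientations are given as a rotation vector (axis times angle).
In Python, from workcell import robot gives the robot as it stands.
- The arm moves only by the shell command python3 -m crank 'ROWS' [FORCE]. ROWS is text: rows parted by semicolons, each of 7 numbers parted by spaces: the shift along the world's x, y, z normalised to -1 to 1, where 1 is 0.05 m, then the turn, a rotation vector about the world's x, y, z normalised to -1 to 1, where 1 is 0.1 rad, then the opening, from 0 (shut) to 1 (fully open). A call has 1 to 5 rows; each row shifts and turns the commanded pose from where the row before left it; what a row does not reach is not made up. A row lasts 1/8 s, in which the tool goes at most 62.5 mm and 10.7 degrees, less where a joint would pass 70% of its speed; a pose out of reach is approached as far as the arm can. A call with a number of a shift or a turn outside -1 to 1 is refused whole. A call with a gripper value outside its range is refused whole. The fingers move at their own pace and stop on an object; FORCE is the grip in N (left out, the last holds). Time passes only in rows, so rows that do not move let the fingers close. It gives the time, the measured TCP pose, the force, the opening and the grip force at its end, in the units of the state.
- robot.observe(): the state, without advancing time (a new reading comes with each control period).
- robot.get_image(name): name is "scene" or "top" or "wrist"; returns a dict with "color" (420x560x3 uint8, blue, green, red), "fx", "fy", "cx", "cy" (pixels), "R" (3x3) and "t" (3): a world point X has camera coordinates R X + t; the wrist camera has in their place "tool_from_camera" (4x4, takes a point from camera to tool coordinates, whose origin is the TCP and whose axes are the flange's). Camera axes: x right, y down, z forward; pixel columns grow to the right and rows downward; lengths in mm; the calibration is good to about 2 mm. A picture is of the moment at which its call begins: read the wrist's pose just before it. There is no depth.
- robot.hand_in(): hands the job in; it is judged then, once.
The state is a dict: "clock": time; "joint_pos": joint angles; "joint_vel": joint speeds; "effort": joint torques, N m; "position": TCP position; "ee_rot": TCP orientation; "ft_force": force on the tool from outside, world axes, zero at the start; "torque": the same for the moment, N m; "opening": finger opening in mm; "grasp_force": force on a finger pad.
Only numpy, scipy, OpenCV 4.12 (cv2) and the standard library are available. Lean on these libraries where they do the work, as an engineer would, in place of code of your own. Each camera call takes 0.05 s, during which the arm holds its last target. There are 200 camera calls.

## Task

Two identical biscuit tins stand open on the counter; one is packed with wrapped chocolate bars, the other is empty. Lower the hinged lid of the packed tin until it is fully shut, smoothly and without slamming it. Leave the empty tin's lid standing open as it is.

Things in the scene. Friction and masses are not known exactly. Their poses are not given: they have to be found in the camera images.
- full_tin: Packed tin: dark green, 113 deep (x) x 153 wide (y) x 64 mm high when shut, open, two flat wrapped bars (117 x 55 x 9 mm) stacked inside; fixed to the counter. Origin: centre of underside; z up, -x = front, roughly toward the robot, +x = back with the hinge. Hinge axis along y, 52 mm behind the origin, 46 mm up. Walls 2 mm thick, 47 mm high. Only the other tin near it is over 80 mm tall.
- full_tin_lid (a joint): Packed tin's lid angle, rad: 0 = shut, grows opening, 1.57 = upright; starts 1.05 to 1.7, its flat outer face looking backward. The lid is a cap with a 16 mm deep rim; shut, its outer face is 18 mm above the hinge axis; front edge 109 mm from the axis. Stiff hinge (0.1 N m, about 1 N at the front edge): the lid stays where it is left, does not fall; no latch.
- empty_tin: The other tin: same make, size and axes, also open and fixed to the counter, but with nothing inside; to be left as it is. Two tins and a ribboned gift box stand side by side (left, middle, right) in any order, centres about 0.23 m apart or more.
- empty_tin_lip (a point): Middle of the front edge of the empty tin's lid, on its outer face; with the lid open it is the top edge, about 150 to 160 mm above the counter.

How it is judged:
By the outcome, as a careful person would: the job done as asked, in the order asked, and still so for the second after the job is handed in, with the robot touching nothing.
It also fails if it takes over 32 s, if anything falls off the work surface, if the arm or the gripper's body presses on something with over 40 N, if the wrist force passes 120 N, or if a joint passes its speed limit or range.

## Working session

There is one attempt and no reset: what is moved stays moved. The work goes in short steps, Python scripts to look and compute and a shell command to move; the robot and the scene stay as the last step left them, time stands still between calls to the robot, and variables do not carry over. Pictures are saved under pics/ and viewed, at most 10 in all, crops included, and the job is handed in when it is done.

```bash
mkdir -p pics
python3 - <<'E'
from workcell import robot
import cv2,numpy as np
o=robot.observe();print(o['clock'],o['position'],o['ee_rot'],o['opening'])
for n in("scene","top"):
    d=robot.get_image(n);cv2.imwrite(f"pics/{n}0.png",d["color"])
    print(n,d["fx"],d["cx"],d["cy"],np.round(d["R"],3).tolist(),np.round(d["t"],1), np.round(-d["R"].T@d["t"]))
E
```

```text
0.0 [182.66835281 597.46334215 236.04496958] [-4.64437602e-01 -3.10680831e+00  1.74805427e-03] 95.27256283554216
scene 443.6835132172838 277.7207845792292 205.46552670566638 [[0.847, -0.532, -0.016], [-0.369, -0.566, -0.737], [0.383, 0.63, -0.675]] [-403.7  234.9  856.9] [ 100. -622.  746.]
top 462.7496804090149 274.1812729581991 202.2031421629424 [[0.011, -0.999, 0.035], [-0.987, -0.017, -0.161], [0.162, -0.032, -0.986]] [ -17.8  479.  1016.3] [ 309.   23. 1080.]
```

View pics/scene0.png

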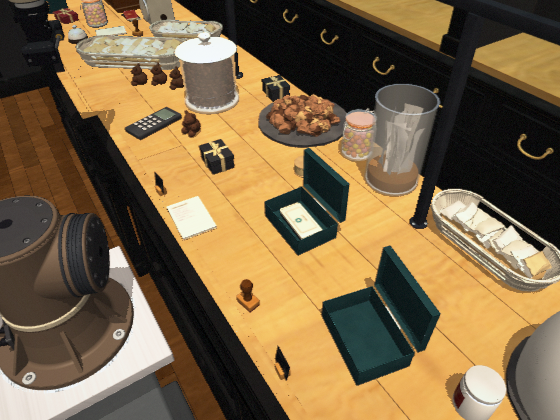

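View pics/top0.png

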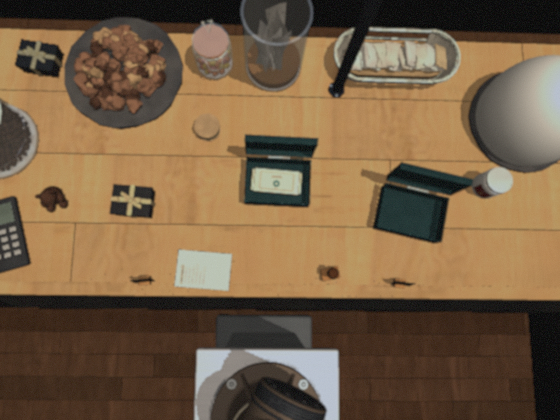

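The packed tin is the middle one: its bar shows at top px (276,181). The empty tin is on the right, around (411,212). The gift box is on the left, at (132,200). I'll measure the packed tin more closely.

```bash
cat > h.py <<'E'
from workcell import robot
import cv2,numpy as np
def ray(d,u,v):
    K=np.array([(u-d["cx"])/d["fx"],(v-d["cy"])/d["fy"],1.]);R=np.array(d["R"])
    return -R.T@d["t"],R.T@K
def onz(d,u,v,z):
    c,r=ray(d,u,v);return c+r*(z-c[2])/r[2]
def tri(d1,p1,d2,p2):
    c1,r1=ray(d1,*p1);c2,r2=ray(d2,*p2)
    s=np.linalg.lstsq(np.c_[r1,-r2],c2-c1,rcond=None)[0]
    a,b=c1+s[0]*r1,c2+s[1]*r2
    return (a+b)/2,np.linalg.norm(a-b)
E
python3 - <<'E'
from h import *
t=cv2.imread("pics/top0.png");s=cv2.imread("pics/scene0.png")
f=lambda c,g:cv2.resize(np.clip(c.astype(float)*g,0,255).astype(np.uint8),None,fx=4,fy=4,interpolation=cv2.INTER_CUBIC)
a=f(t[125:215,230:330],1.8);b=f(s[145:255,255:355],1.8)
h=max(len(a),len(b));a=cv2.copyMakeBorder(a,0,h-len(a),0,0,0)
cv2.imwrite("pics/crop.png",np.hstack([a,b]))
E
```

```text
(no output)
```

View pics/crop.png

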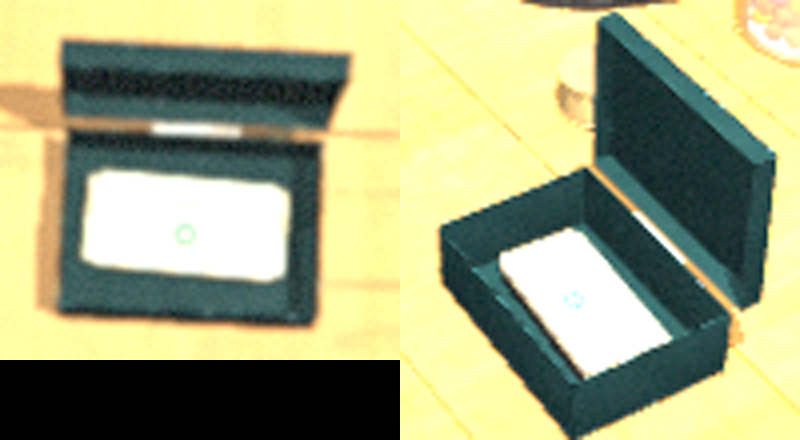

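The crop shows clear rim corners on the packed tin. In top px, the front corners are (245,201) and (308,204) and the back ones (247,157.5) and (310,160.5). The lid's top outer corners are (245.5,135) and (317.5,139) in the top view, and (308,148.5) and (349,184) in the scene view.

Run:
```python
from h import *
np.set_printoptions(precision=1,suppress=True)
t=robot.get_image("top");s=robot.get_image("scene")
T={'FL':(245,201.2),'FR':(308,203.7),'BL':(247,157.5),'BR':(310,160.5),'lidL':(245.5,135),'lidR':(317.5,138.7)}
S={'FL':(265,202),'FR':(298.7,240),'BL':(301.2,187),'BR':(337,225),'lidL':(308,148.5),'lidR':(348.7,184.2)}
for k in T:
    p,e=tri(t,T[k],s,S[k]);print(k,p,e,onz(t,*T[k],47),onz(s,*S[k],47))
k=(435,205)
print('empty lid', onz(t,391,166,155),onz(t,470,186,155))
```

```text
FL [478.2  55.5  48. ] 1.571080546786117 [479.1  55.2  47. ] [477.9  56.6  47. ]
FR [475.8 -87.6  47.1] 0.13570571507881762 [475.8 -87.6  47. ] [475.9 -87.5  47. ]
BL [579.5  53.1  49.1] 1.629888716030861 [580.8  52.8  47. ] [580.   55.2  47. ]
BR [577.1 -92.4  41.8] 1.8608384570162104 [576.6 -92.2  47. ] [572.6 -96.1  47. ]
lidL [598.3  54.6 155. ] 4.158174776405393 [634.3  57.4  47. ] [686.7 178.6  47. ]
lidR [594.8 -95.5 154.5] 2.0592405425852385 [ 629.1 -109.8   47. ] [683.4   0.4  47. ]
empty lid [ 540.3 -248.5  155. ] [ 501.1 -412.3  155. ]
```

Estimates for the packed tin:
- Hinge at x≈581, z=46, with the centre at y≈-18 and a yaw of about -0.02.
- Lid top edge at (597, -20, 155), so the lid is close to upright.

I'll fly over with the fingers shut and come down behind the lid.

```bash
python3 -m crank '0.6 -0.8 0.4 0 0 0.2 0; 0.65 -0.88 0.3 0 0 0.2 0; 0.65 -0.88 0.3 0 0 0.2 0; 0.65 -0.88 0 0 0 0.2 0; 0.65 -0.88 0 0 0 0.2 0' 20; python3 -m crank '0.65 -0.88 0 0 0 0.2 0; 0.65 -0.88 0 0 0 0.2 0; 0.65 -0.88 0 0 0 0.2 0; 0.65 -0.88 0 0 0 0.2 0; 0.65 -0.88 0 0 0 0.2 0'
```

```text
clock: 0.82
position: [343.5, 380.2, 286.9]
ee_rot: [0.307, 3.126, 0.001]
ft_force: [0.5, 0.2, 0.3]
opening: 50.7
grasp_force: 0.0
clock: 1.45
position: [506.1, 160.1, 286.7]
ee_rot: [0.151, 3.138, 0.0]
ft_force: [0.4, 0.3, -0.1]
opening: 2.1
grasp_force: 0.0
```

```bash
python3 -m crank '0.7 -0.85 0 0 0 0.2 0; 0.7 -0.85 0 0 0 0.2 0; 0.7 -0.85 0 0 0 0.2 0; 0.7 -0.85 0 0 0 0.2 0; 0 -0.2 0 0 0 0 0'
python3 - <<'E'
from h import *
d=robot.get_image("scene");w=robot.get_image("wrist")
cv2.imwrite("pics/c1.png",np.hstack([cv2.resize(x["color"],(400,300)) for x in(d,w)]))
E
```

```text
clock: 2.08
position: [646.6, -20.9, 285.5]
ee_rot: [-0.03, -3.141, -0.0]
ft_force: [-0.5, 0.2, -0.4]
opening: 0.2
grasp_force: 0.0
```

View pics/c1.png

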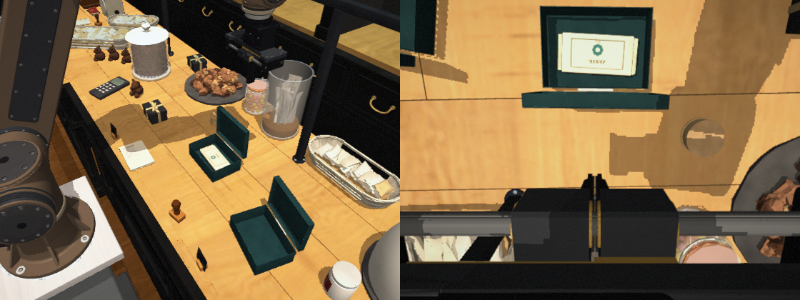

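The fingers are about 40 mm behind the lid and centred on it. Now lower them and approach.

```bash
python3 -m crank '0 0 -0.6 0 0 0 0; 0 0 -0.7 0 0 0 0; 0 0 -0.7 0 0 0 0; 0 0 -0.5 0 0 0 0; -0.1 0 0 0 0 0 0'; python3 -m crank '-0.14 0.02 0 0 0 0 0; -0.1 0 0 0 0 0 0; -0.1 0 0 0 0 0 0; -0.1 0 0 0 0 0 0; -0.06 0 0 0 0 0 0'
```

```text
clock: 2.8
position: [638.9, -16.9, 160.5]
ee_rot: [-0.024, -3.138, -0.001]
ft_force: [0.4, 0.6, 0.4]
opening: 0.4
grasp_force: 0.0
clock: 3.42
position: [615.0, -17.4, 161.8]
ee_rot: [0.027, 3.141, 0.0]
ft_force: [0.2, 0.1, -0.4]
opening: 0.6
grasp_force: 0.0
```

```bash
python3 -m crank '-0.06 0 0 0 0 0 0; -0.06 0 0 0 0 0 0; -0.06 0 0 0 0 0 0; -0.06 0 0 0 0 0 0; -0.06 0 0 0 0 0 0'; python3 -m crank '-0.08 0 0 0 0 0 0; -0.08 0 0 0 0 0 0; -0.08 0 0 0 0 0 0; -0.08 0 0 0 0 0 0; -0.08 0 -0.03 0 0 0 0'
python3 - <<'E'
from h import *
d=robot.get_image("scene");cv2.imwrite("pics/c2.png",cv2.resize(d["color"][100:260,240:440],(600,480)))
E
```

```text
clock: 4.05
position: [600.1, -17.3, 161.7]
ee_rot: [0.026, 3.141, 0.0]
ft_force: [1.6, 0.2, 1.6]
opening: 0.5
grasp_force: 0.8
clock: 4.68
position: [580.0, -17.4, 160.2]
ee_rot: [0.026, 3.141, -0.0]
ft_force: [0.1, 0.3, 0.8]
opening: 0.4
grasp_force: 0.7
```

View pics/c2.png

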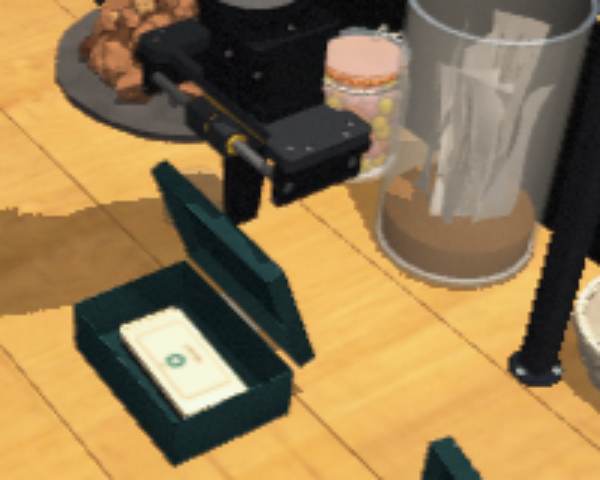

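The picture shows the lid leaning forward (about 1.25 rad) against the fingertips. I'll keep following the arc.

```bash
python3 -m crank '-0.1 0 -0.02 0 0 0 0; -0.1 0 -0.02 0 0 0 0; -0.1 0 -0.02 0 0 0 0; -0.09 0 -0.02 0 0 0 0; -0.09 0 -0.03 0 0 0 0'; python3 -m crank '-0.07 0 -0.03 0 0 0 0; -0.07 0 -0.03 0 0 0 0; -0.07 0 -0.03 0 0 0 0; -0.06 0 -0.04 0 0 0 0; -0.06 0 -0.04 0 0 0 0';  python3 -m crank '-0.06 0 -0.04 0 0 0 0; -0.06 0 -0.045 0 0 0 0; -0.06 0 -0.045 0 0 0 0; -0.055 0 -0.05 0 0 0 0; -0.055 0 -0.05 0 0 0 0'
```

```text
clock: 5.35
position: [556.0, -17.3, 154.6]
ee_rot: [0.026, 3.141, 0.0]
ft_force: [1.5, -0.4, -0.0]
opening: 0.3
grasp_force: 0.5
clock: 5.98
position: [539.5, -17.3, 146.0]
ee_rot: [-0.026, -3.141, -0.0]
ft_force: [0.6, 0.3, 0.4]
opening: 0.5
grasp_force: 0.5
clock: 6.6
position: [525.1, -17.3, 134.5]
ee_rot: [0.026, 3.141, 0.0]
ft_force: [1.3, -0.1, 0.6]
opening: 0.5
grasp_force: 0.4
```

```bash
python3 -m crank '-0.05 0 -0.055 0 0 0 0; -0.05 0 -0.055 0 0 0 0; -0.05 0 -0.055 0 0 0 0; -0.045 0 -0.06 0 0 0 0; -0.045 0 -0.06 0 0 0 0'; python3 -m crank '-0.035 0 -0.06 0 0 0 0; -0.035 0 -0.06 0 0 0 0; -0.035 0 -0.06 0 0 0 0; -0.035 0 -0.06 0 0 0 0; -0.03 0 -0.06 0 0 0 0';  python3 -m crank '-0.02 0 -0.05 0 0 0 0; -0.02 0 -0.05 0 0 0 0; -0.02 0 -0.04 0 0 0 0; -0.02 0 -0.04 0 0 0 0; 0 0 -0.04 0 0 0 0'
python3 - <<'E'
from h import *
d=robot.get_image("scene");cv2.imwrite("pics/c3.png",cv2.resize(d["color"][130:260,240:400],(640,520)))
E
```

```text
clock: 7.22
position: [513.1, -17.3, 120.2]
ee_rot: [-0.026, -3.141, -0.0]
ft_force: [1.2, -0.7, 0.0]
opening: 0.6
grasp_force: 0.4
clock: 7.85
position: [504.7, -17.3, 105.2]
ee_rot: [0.026, 3.141, 0.0]
ft_force: [0.2, 0.2, 0.7]
opening: 0.3
grasp_force: 0.3
clock: 8.48
position: [500.5, -17.3, 94.3]
ee_rot: [-0.026, -3.141, -0.0]
ft_force: [-0.6, 0.0, 0.2]
opening: 0.9
grasp_force: 0.4
```

View pics/c3.png

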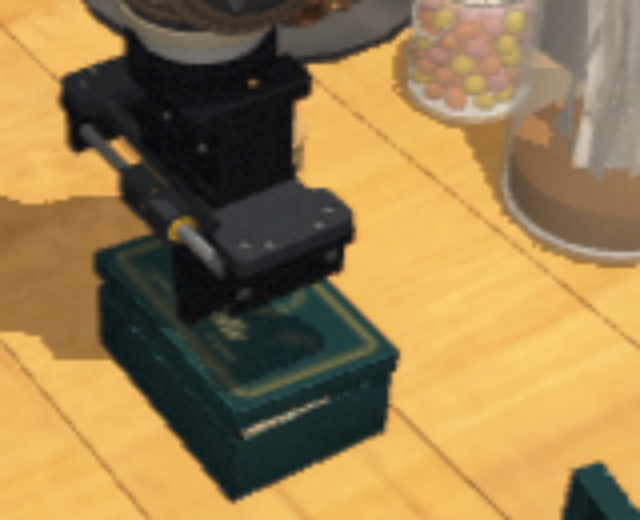

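The lid is almost shut, with a thin gap left at about (285,415). I'll press down in small steps and watch the force.

```bash
python3 -m crank '0 0 -0.03 0 0 0 0; 0 0 -0.03 0 0 0 0; 0 0 -0.03 0 0 0 0; 0 0 -0.02 0 0 0 0; 0 0 -0.02 0 0 0 0'; python3 -m crank '0 0 -0.02 0 0 0 0; 0 0 -0.02 0 0 0 0; 0 0 0 0 0 0 0'
```

```text
clock: 9.15
position: [500.8, -17.3, 87.9]
ee_rot: [0.026, 3.141, 0.0]
ft_force: [-1.0, 0.6, 0.4]
opening: 0.4
grasp_force: 0.4
clock: 9.52
position: [500.7, -17.3, 86.3]
ee_rot: [0.026, 3.141, 0.0]
ft_force: [-2.1, -0.5, 7.8]
opening: 0.4
grasp_force: 3.6
```

```bash
python3 -m crank '0 0 -0.01 0 0 0 0; 0 0 0 0 0 0 0';python3 -m crank '0 0 -0.01 0 0 0 0; 0 0 0 0 0 0 0'
```

```text
clock: 9.78
position: [500.8, -17.3, 86.2]
ee_rot: [0.026, 3.141, -0.0]
ft_force: [-4.3, 0.6, 13.5]
opening: 0.5
grasp_force: 6.7
clock: 10.02
position: [500.8, -17.3, 86.1]
ee_rot: [0.026, 3.141, -0.0]
ft_force: [-6.0, 0.4, 18.9]
opening: 0.7
grasp_force: 9.8
```

It's on a firm stop: 0.5 mm of commanded travel moves the tool only 0.1 mm. Lift off and check.

```bash
python3 -m crank '0 0 0.05 0 0 0 0; 0 0 0.1 0 0 0 0; 0 0 0.4 0 0 0 0; 0 0 0.8 0 0 0 0; 0 0 0.8 0 0 0 0'; python3 -m crank '0 0 0.6 0 0 0 0; 0 0.5 0.5 0 0 0 0; 0 0 0 0 0 0 0; 0 0 0 0 0 0 0'
python3 - <<'E'
from h import *
d=robot.get_image("scene");cv2.imwrite("pics/c4.png",cv2.resize(d["color"][160:400,240:460],(660,600)*1 if 0 else (550,600)))
E
```

```text
clock: 10.65
position: [500.6, -17.3, 193.5]
ee_rot: [-0.026, -3.141, -0.0]
ft_force: [0.3, 0.6, -0.2]
opening: 0.8
grasp_force: 0.0
clock: 11.15
position: [500.5, 7.5, 246.6]
ee_rot: [-0.026, -3.141, -0.0]
ft_force: [-0.4, 0.5, 0.5]
opening: 0.4
grasp_force: 0.0
```

View pics/c4.png

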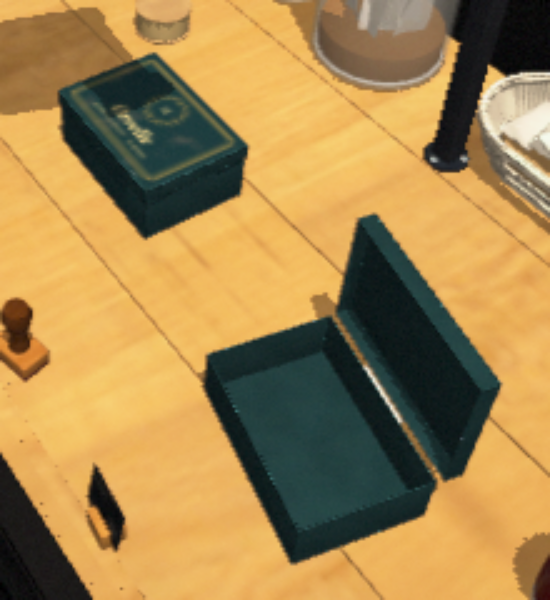

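The packed tin, around (150,140), is fully shut with no gap showing. The empty tin's lid still stands open, around (420,350), and the robot is clear of everything.

```bash
python3 -c "
from workcell import robot
print(robot.hand_in())"
```

```text
the job is handed in; nothing more can be done
None
```

The packed tin's lid is fully shut, lowered smoothly and pressed home with about 19 N; the empty tin's lid still stands open, and the job was handed in at about 11 s with the robot clear.

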